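# Slide the baffle strip out to its line and hold it

### The job

The flat fume-hood baffle strip on the lab jack is to have its last two knobs screwed on from below. Slide it along the jack's plate, end with the open holes first, out over the plate's outer edge (the edge that end points to) until the pencil line drawn across it lies along that edge, square all the way across, and keep a hand on it so the overhanging end cannot tip down. Slide it without lifting it off the plate or letting it tip, leave the other things alone, and finish while still holding the strip level, its inner part resting on the jack, for your colleague to work under it.

Things in the scene. Friction and masses are not known exactly. Their poses are not given: they have to be found in the camera images.
- strip: Off-white board 340 x 100 x 8 mm, about 0.45 kg, lying loose on the jack's plate. Origin: centre of its underside; x along its length to the end that goes out first, z up. Open 9 mm holes at x = 0 and +138 mm, a fixed white knob on top at x = -138 mm. Mass centre at x about -10 mm: with the line at the edge it tips outward unless the knob end is held down with about 2 N.
- strip_line (a point): Middle of the dark pencil line (2.5 mm wide) drawn straight across the strip's top face and down its sides at strip x = -50 mm; same axes as the strip. The point is on the top face.
- strip_knob (a point): Top centre of the strip's six-lobed knob, 26 mm above the strip's top face, at strip x = -138 mm; axes as the strip. Rigid with the strip, 52 mm across at most; gripped across the strip's width (along strip y) it is 47 mm wide and two lobes bear on each pad. The lobes reach from 6 to 24 mm above the strip's top face.
- jack: Steel laboratory scissor jack standing firmly on the work surface (it does not move). Origin on the work surface under its centre; x points outward, to the edge the strip is to overhang, z up. Plate 200 mm along x by 160 mm along y, its flat top 110 mm above the work surface.
- jack_edge (a point): Middle of the outer edge of the jack's plate, at the plate's top, jack x = +100 mm, 110 mm above the work surface; same axes as the jack (x outward, y along the edge).
- knob_a: Spare white six-lobed knob, 52 mm across, 26 mm high, loose on the work surface past the jack's outer edge. Leave alone. Origin at the centre of its underside.
- knob_b: Second spare knob, the same, at the other side of the overhang. Leave alone. Origin at the centre of its underside.
- screwdriver: Screwdriver 180 mm long with a black handle lying beside the jack. Leave alone. Origin under its middle, x along it towards its tip.
- bottle: Amber reagent bottle with a red cap, 68 mm in diameter, 150 mm high, standing behind the jack's inner end. Leave alone. Origin at the centre of its underside.

How it is judged:
By the outcome, as a careful person would: the job done as asked, in the order asked, and still so for the second after the job is handed in, while the arm keeps its last pose, push and grip.
It also fails if it takes over 32 s, if anything falls off the work surface, if the arm or the gripper's body presses on something with over 40 N, if the wrist force passes 120 N, or if a joint passes its speed limit or range.

### The arm

A 7-joint arm with a two-finger parallel gripper is mounted at the origin on the work surface. World frame = base frame: x ahead of the robot, y to its left, z up, the work surface at z = 0. Lengths are in m, angles in rad, forces in N, time in s.
With the tool pointing down it reaches from about 0.4 to 0.85 m from the base axis. Payload 10.4 kg.
Tool frame: the origin (TCP) lies midway between the tips of the shut fingers; the grasp point (between the pads) lies 19 mm behind it; z points along the fingers, y is the line along which they close (so a half turn about z gives the same grasp; the last joint's range is limited). The gripper opens to 87 mm and grips with 3 to 60 N. Pads are 19 mm wide; open, the fingers measure 117 mm over their backs; the gripper's body (75 mm by 190 mm) begins 51 mm behind the grasp point.
Start: joints at [-1.222, 0.332, -0.065, 1.46, 0.022, 1.35, -0.088], TCP at [0.227, 0.582, 0.223] pointing down, gripper open.
Joint ranges: [-2.6, 2.6], [-0.5, 2.12], [-1.47, 1.34], [0.16, 2.42], [-1.27, 4.41], [0.06, 2.06], [-2.6, 2.6]. Speed limits (rad/s): [2.22, 2.22, 2.79, 2.79, 3.14, 3.14, 3.14].

### API

Orientations are given as a unit quaternion [x, y, z, w].
In Python, from bench import r gives the robot as it stands.
- The arm moves only by the tool arm_command, never from a script. Its arguments are lists of equal length, an entry for each row: "xyz": the shift along the world's x, y, z in m, a list of three; "rot": the turn, a rotation vector about the world's x, y, z in rad, a list of three. In form: {"xyz": [[tx, ty, tz], ...], "rot": [[ax, ay, az], ...]}. A call has 1 to 20 rows; each row is the pose to reach, as a shift and turn from the pose commanded when the call began; what a row does not reach only later rows make up. A row lasts 1/12 s, in which the tool goes at most 41.7 mm and 7.16 degrees, less where a joint would pass 70% of its speed; a pose out of reach is approached as far as the arm can. A call with a gripper value outside its range is refused whole. "grip" is the opening, from 0 (shut) to 1 (fully open), set as the call begins (left out, the last holds). The fingers move at their own pace and stop on an object; "squeeze" is the grip in N (left out, the last holds). Time passes only in rows, so rows that repeat a pose let the fingers close. It gives the time, the measured TCP pose, the force, the opening and the grip force at its end, in the units of the state.
- r.read_state(): the state, without advancing time (a new reading comes with each control period).
- r.camera(name): name is "side" or "top"; returns the picture (384x512x3 uint8, red, green, blue); there is no depth.
- r.camera_model(name): a dict with "fx", "fy", "cx", "cy" (pixels), "T" (4x4, takes a point from camera to world coordinates). Camera axes: x right, y up, looking along -z (the intrinsics and any distortion apply to the point x, -y, -z); pixel columns grow to the right and rows downward; lengths in m; the calibration is good to about 2 mm. A picture is of the moment at which its call begins. camera_model takes no time and is no camera call.
- r.close_job(): hands the job in; it is judged then, once.
Trained networks look in the newest picture that a camera, given by its name, has taken for a name from the list of things; names that differ only in an ending like _2 or _b are one class to them, and where a whole thing is asked for, a point or a joint stands for the part that bears it (a point fixed in the world has none). Each returns a list of dicts, best first, with "conf" (0 to 1); they miss things now and then, are a little off and sometimes report something else, mostly with a low value. They report only what shows in the picture. A call takes as long as a camera call.
- r.look_for(label, camera): "at" ([x, y, z] in m, in the coordinates of the camera as it stood for that picture, good to about 4 mm: the middle of the surface that is visible of it).
- r.spot_point(label, camera): "at" ([x, y, z] in m, in the coordinates of the camera as it stood for that picture, good to about 4 mm: a listed point, or the origin of a listed thing).
The state is a dict: "time": time; "joint_positions": joint angles; "joint_vel": joint speeds; "joint_torque": joint torques, N m; "ee_pos": TCP position; "eef_rot": TCP orientation; "ft_force": force on the tool from outside, world axes, zero at the start; "torque": the same for the moment, N m; "width": finger opening in m; "grip_force": force on a finger pad.
Only numpy, scipy, OpenCV 4.12 (cv2) and the standard library are available. Lean on these libraries where they do the work, as an engineer would, in place of code of your own. Each camera call takes 0.05 s, during which the arm holds its last target. There are 200 camera calls.

## Working session

There is one attempt and no reset: what is moved stays moved. The work goes in short steps, Python scripts to look and compute and a tool call to move; the robot and the scene stay as the last step left them, time stands still between calls to the robot, and variables do not carry over. Pictures are saved under pics/ and viewed, at most 10 in all, crops included, and the job is handed in when it is done.

Besides the shell and the picture viewer there is one more tool, called after "Request:" by a JSON object that holds its "api" and its "payload". arm_command: Moves the arm, as the interface text tells. Its arguments: {"type":"object","properties":{"xyz":{"type":"array"},"rot":{"type":"array"},"grip":{"type":"number"},"squeeze":{"type":"number"}},"required":["xyz","rot"]}

```bash
mkdir -p pics
cat > h.py <<'E'
import numpy as np, cv2
from bench import r
def w(cam,p):
    T=np.array(r.camera_model(cam)["T"]); return T[:3,:3]@np.array(p)+T[:3,3]
def pix(cam,P):
    m=r.camera_model(cam);T=np.array(m["T"]);p=T[:3,:3].T@(np.array(P)-T[:3,3])
    return m["cx"]+m["fx"]*p[0]/-p[2], m["cy"]+m["fy"]*(-p[1])/-p[2]
def ray(cam,u,v,z):
    m=r.camera_model(cam);T=np.array(m["T"])
    d=T[:3,:3]@np.array([(u-m["cx"])/m["fx"],-(v-m["cy"])/m["fy"],-1]);o=T[:3,3]
    return o+d*(z-o[2])/d[2]
def snap(cam,name):
    im=r.camera(cam);cv2.imwrite(f"pics/{name}.png",im[:,:,::-1]);return im
E
python3 - <<'E'
from h import *
for c in ["top","side"]:
    snap(c,c+"0"); m=r.camera_model(c); print(c,{k:v for k,v in m.items() if k!="T"},np.round(m["T"],3).tolist())
    for l in ["strip","strip_line","strip_knob","jack","jack_edge","bottle","screwdriver","knob_a"]:
        print(l,[(round(d["conf"],2),np.round(w(c,d["at"]),3).tolist()) for d in r.spot_point(l,c)[:3]])
s=r.read_state();print(s)
E
```

```text
top {'fx': 374.0259538290484, 'fy': 374.0259538290484, 'cx': 253.66529803307483, 'cy': 193.0384588604406} [[-0.006, 0.994, -0.113, 0.446], [-1.0, -0.004, 0.012, -0.055], [0.012, 0.113, 0.993, 1.006], [0.0, 0.0, 0.0, 1.0]]
strip [(0.88, [0.56, -0.055, 0.112]), (0.2, [0.381, 0.152, 0.001])]
strip_line [(0.65, [0.57, -0.104, 0.12]), (0.5, [0.555, -0.055, 0.002])]
strip_knob [(0.69, [0.588, -0.191, 0.147])]
jack [(0.98, [0.556, -0.052, 0.004])]
jack_edge []
bottle [(0.57, [0.664, -0.373, 0.004])]
screwdriver [(0.67, [0.72, -0.06, 0.002])]
knob_a [(0.83, [0.378, 0.15, 0.003]), (0.74, [0.651, 0.185, 0.004])]
side {'fx': 450.60383471216466, 'fy': 450.60383471216466, 'cx': 259.9014020231619, 'cy': 184.10567564208424} [[0.991, 0.078, -0.111, 0.403], [-0.134, 0.685, -0.716, -0.94], [0.02, 0.724, 0.689, 0.969], [0.0, 0.0, 0.0, 1.0]]
strip [(0.88, [0.561, -0.054, 0.117])]
strip_line [(0.9, [0.572, -0.105, 0.124])]
strip_knob [(0.87, [0.587, -0.191, 0.143])]
jack [(0.84, [0.554, -0.048, -0.001]), (0.46, [0.652, 0.186, -0.003])]
jack_edge []
bottle [(0.72, [0.559, -0.053, 0.114]), (0.7, [0.567, -0.106, 0.119])]
screwdriver [(0.84, [0.722, -0.062, 0.004])]
knob_a [(0.69, [0.378, 0.152, 0.001]), (0.64, [0.653, 0.186, 0.002])]
{'time': 0.9, 'joint_positions': array([-1.22160403,  0.33216141, -0.0647135 ,  1.46007925,  0.02161728,
        1.34990387, -0.08849026]), 'joint_vel': array([-0.00070006,  0.00119831, -0.00082091, -0.00113805,  0.00029881,
       -0.00150251, -0.00152838]), 'joint_torque': array([-5.13049472e-04, -6.23031950e+01,  2.45049567e-02, -3.90129662e+01,
       -6.11566636e-02,  3.13421886e-02, -5.71429240e-06]), 'ee_pos': array([0.22704545, 0.58233552, 0.2226096 ]), 'eef_rot': array([1.84813024e-01, 9.82773698e-01, 7.12005251e-05, 8.74621253e-06]), 'ft_force': array([-0.1775847 ,  0.24579345, -0.14562554]), 'torque': array([-0.03178457, -0.01536932,  0.01961292]), 'grip_force': 0.0, 'width': 0.08681229446182444}
```

View pics/top0.png

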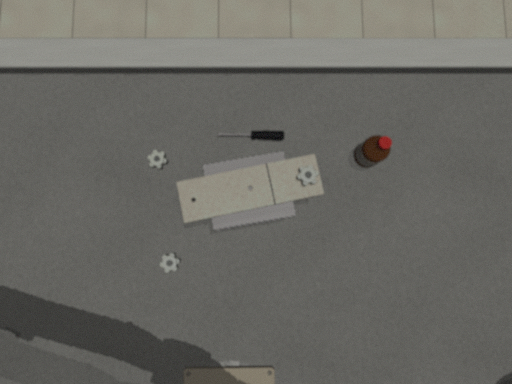

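View pics/side0.png

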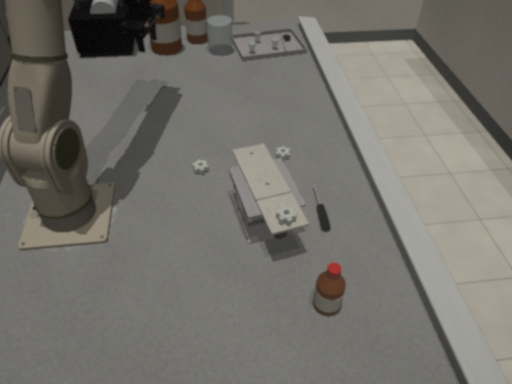

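Run:
```python
import cv2
im=cv2.imread("pics/top0.png")
cv2.imwrite("pics/topc.png",cv2.resize(im[142:238,170:330],None,fx=5,fy=5,interpolation=cv2.INTER_CUBIC))
```

```text
(no output)
```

View pics/topc.png

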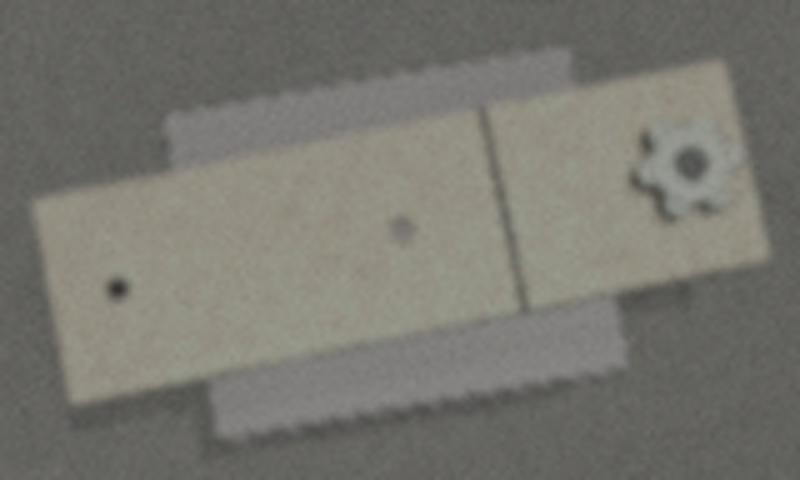

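The crop shows the plate corners at about (165,117), (568,48), (627,368) and (216,438). The line runs from (482,108) to (525,310), and the knob is at (692,163).

Run:
```python
from h import *
g=lambda p,z:ray("top",170+(p[0]+.5)/5-.5,142+(p[1]+.5)/5-.5,z)[:2]
A,B,C,D=[g(p,.11) for p in [(165,117),(568,48),(627,368),(216,438)]]
print("plate",A,B,C,D,[np.linalg.norm(x) for x in(A-B,B-C,C-D,D-A)])
yaw=lambda v:np.degrees(np.arctan2(v[1],v[0]))
print("jack out yaw",yaw(A-B),yaw(D-C),yaw(A-D)+90,yaw(B-C)+90,"edge mid",(A+D)/2,"ctr",(A+B+C+D)/4)
a,b,c,d=[g(p,.118) for p in [(33,202),(724,62),(770,258),(73,404)]]
print("strip",[np.linalg.norm(x) for x in(a-b,b-c,c-d,d-a)],yaw(a-b),yaw(d-c),yaw(a-d)+90,"ctr",(a+b+c+d)/4)
l0,l1=g((482,108),.118),g((525,310),.118);print("line",(l0+l1)/2,yaw(l0-l1)+90)
print("knob",g((692,163),.144),"hole",g((117,289),.118))
print("hole->knob yaw",yaw(g((117,289),.118)-g((692,163),.142)))
```

```text
plate [0.61686867 0.05762853] [ 0.65048444 -0.13886854] [ 0.49385522 -0.16493766] [0.46146911 0.03182561] [np.float64(0.19935174555054902), np.float64(0.15878385936137163), np.float64(0.199410745621465), np.float64(0.15752717740626507)]
jack out yaw 99.70790975864037 99.34675234952546 99.42751871260106 99.44959825402279 edge mid [0.53916889 0.04472707] ctr [ 0.55566936 -0.05358802]
strip [np.float64(0.33976132489211147), np.float64(0.09776005835760045), np.float64(0.3391422058424941), np.float64(0.09872262932362841)] 101.41967599894828 101.58149386394776 102.03911581774231 ctr [ 0.55981268 -0.0573187 ]
line [ 0.57028275 -0.10593373] 101.32317753733851
knob [ 0.58771992 -0.19293935] hole [0.53224049 0.0786321 ]
hole->knob yaw 101.59950540372435
```

Request:
{"api": "arm_command", "payload": {"xyz": [[0.018, -0.038, 0], [0.036, -0.077, 0], [0.054, -0.116, 0], [0.072, -0.155, 0], [0.09, -0.194, 0], [0.108, -0.232, 0], [0.126, -0.271, 0], [0.144, -0.31, 0], [0.162, -0.348, 0], [0.18, -0.387, 0], [0.198, -0.426, 0], [0.216, -0.464, 0], [0.234, -0.503, 0], [0.252, -0.542, 0], [0.27, -0.58, 0], [0.288, -0.619, 0], [0.306, -0.658, 0], [0.324, -0.697, 0], [0.342, -0.735, 0], [0.3605, -0.774, -0.02]], "rot": [[0, 0, -0.05], [0, 0, -0.1], [0, 0, -0.15], [0, 0, -0.2], [0, 0, -0.25], [0, 0, -0.3], [0, 0, -0.35], [0, 0, -0.4], [0, 0, -0.45], [0, 0, -0.5], [0, 0, -0.55], [0, 0, -0.6], [0, 0, -0.65], [0, 0, -0.7], [0, 0, -0.75], [0, 0, -0.8], [0, 0, -0.85], [0, 0, -0.9], [0, 0, -0.95], [0, 0, -0.997]], "grip": 1}}

```text
time: 2.57
ee_pos: [0.5798, -0.1738, 0.2121]
eef_rot: [0.633, 0.774, 0.001, 0.002]
ft_force: [1.1, 0.9, 0.8]
width: 0.087
grip_force: 0.0
```

Request:
{"api": "arm_command", "payload": {"xyz": [[0, 0, 0], [0, 0, 0], [0, 0, 0]], "rot": [[0, 0, 0], [0, 0, 0], [0, 0, 0]]}}

```text
time: 2.82
ee_pos: [0.5778, -0.1709, 0.2096]
eef_rot: [0.632, 0.775, -0.0, -0.0]
ft_force: [-0.5, 0.8, 0.4]
width: 0.0872
grip_force: 0.0
```

Run:
```python
from h import *
from scipy.spatial.transform import Rotation as R
s=r.read_state();M=R.from_quat(s["eef_rot"]).as_matrix();print(s["time"],s["ee_pos"],M.round(4).tolist(),np.degrees(np.arctan2(M[1,1],M[0,1])),s["joint_positions"].round(2),s["ft_force"])
```

```text
2.8167 [ 0.57784989 -0.17085326  0.20961223] [[-0.201, 0.9796, -0.0005], [0.9796, 0.201, 0.0003], [0.0004, -0.0005, -1.0]] 11.59730069225323 [-0.33  0.33  0.68  1.57 -0.21  1.31  0.58] [-0.51959638  0.84980894  0.42854269]
```

Request:
{"api": "arm_command", "payload": {"xyz": [[0.0097, -0.021, -0.01], [0.0097, -0.021, -0.03], [0.0097, -0.021, -0.05], [0.0097, -0.021, -0.065], [0.0097, -0.021, -0.075], [0.0097, -0.021, -0.08], [0.0097, -0.021, -0.08], [0.0097, -0.021, -0.08]], "rot": [[0, 0, 0], [0, 0, 0], [0, 0, 0], [0, 0, 0], [0, 0, 0], [0, 0, 0], [0, 0, 0], [0, 0, 0]]}}

```text
time: 3.48
ee_pos: [0.5881, -0.1918, 0.1308]
eef_rot: [0.632, 0.775, 0.0, 0.0]
ft_force: [0.6, 0.1, 0.2]
width: 0.0871
grip_force: 0.0
```

Run:
```python
from h import *
s=r.read_state();print(s["time"],s["ee_pos"],s["ft_force"])
im=snap("side","side1")
u,v=map(int,pix("side",[.5877,-.192,.144]))
cv2.imwrite("pics/side1c.png",cv2.resize(im[v-60:v+60,u-80:u+80,::-1],None,fx=5,fy=5,interpolation=cv2.INTER_CUBIC))
```

```text
3.4833 [ 0.58806    -0.19179049  0.13077115] [0.58720385 0.1455051  0.20412966]
```

View pics/side1c.png

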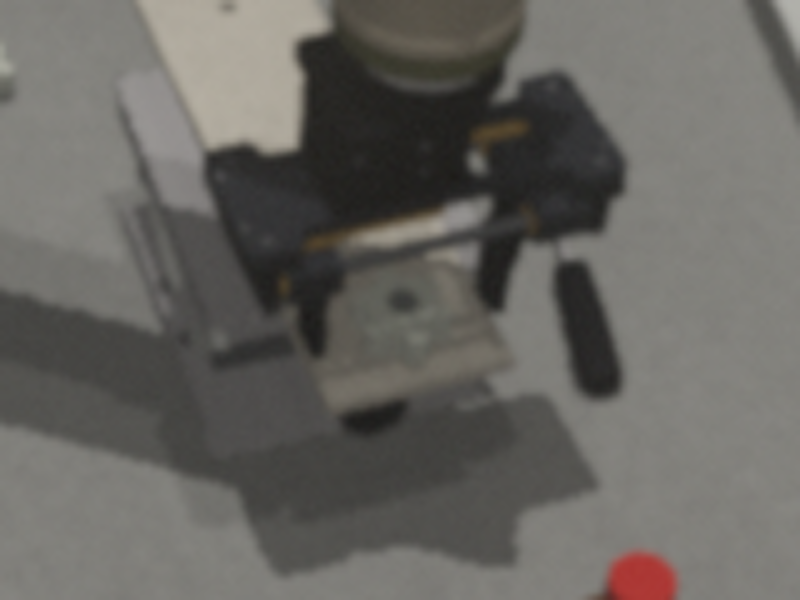

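The fingers straddle the knob (about (403,300) in the crop), well centred. Next I lower the last 8 mm and close.

Request:
{"api": "arm_command", "payload": {"xyz": [[0, 0, -0.004], [0, 0, -0.008], [0, 0, -0.008], [0, 0, -0.008]], "rot": [[0, 0, 0], [0, 0, 0], [0, 0, 0], [0, 0, 0]]}}

```text
time: 3.87
ee_pos: [0.5875, -0.1923, 0.1216]
eef_rot: [0.632, 0.775, -0.0, -0.0]
ft_force: [0.8, 0.3, -1.0]
width: 0.087
grip_force: 0.0
```

Request:
{"api": "arm_command", "payload": {"xyz": [[0, 0, 0], [0, 0, 0], [0, 0, 0], [0, 0, 0], [0, 0, 0], [0, 0, 0], [0, 0, 0], [0, 0, 0]], "rot": [[0, 0, 0], [0, 0, 0], [0, 0, 0], [0, 0, 0], [0, 0, 0], [0, 0, 0], [0, 0, 0], [0, 0, 0]], "grip": 0, "squeeze": 35}}

```text
time: 4.53
ee_pos: [0.5878, -0.1923, 0.1219]
eef_rot: [0.632, 0.775, 0.0, 0.0]
ft_force: [0.2, 0.3, -0.1]
width: 0.0459
grip_force: 35.0
```

Request:
{"api": "arm_command", "payload": {"xyz": [[0, 0, -0.001], [0, 0, -0.001], [0, 0, -0.001]], "rot": [[0, 0, 0], [0, 0, 0], [0, 0, 0]]}}

```text
time: 4.78
ee_pos: [0.5878, -0.1924, 0.1217]
eef_rot: [0.632, 0.775, 0.0, 0.0]
ft_force: [-2.4, 1.8, 7.9]
width: 0.0457
grip_force: 35.0
```

Request:
{"api": "arm_command", "payload": {"xyz": [[0, 0, 0.0006], [-0.0006, 0.003, 0.0006], [-0.0017, 0.009, 0.0006], [-0.0033, 0.018, 0.0006], [-0.005, 0.027, 0.0006], [-0.0067, 0.036, 0.0006], [-0.0084, 0.045, 0.0006], [-0.0101, 0.054, 0.0006], [-0.0117, 0.063, 0.0004], [-0.0134, 0.072, 0.0002], [-0.0151, 0.081, 0], [-0.0168, 0.09, 0], [-0.0185, 0.099, 0], [-0.0202, 0.108, 0], [-0.0219, 0.117, 0], [-0.0235, 0.126, 0], [-0.0246, 0.132, 0], [-0.0252, 0.135, 0], [-0.0254, 0.136, 0], [-0.0254, 0.136, 0]], "rot": [[0, 0, 0], [0, 0, 0], [0, 0, -0.003], [0, 0, -0.006], [0, 0, -0.009], [0, 0, -0.012], [0, 0, -0.015], [0, 0, -0.018], [0, 0, -0.021], [0, 0, -0.024], [0, 0, -0.027], [0, 0, -0.03], [0, 0, -0.033], [0, 0, -0.036], [0, 0, -0.0367], [0, 0, -0.0367], [0, 0, -0.0367], [0, 0, -0.0367], [0, 0, -0.0367], [0, 0, -0.0367]]}}

```text
time: 6.45
ee_pos: [0.5629, -0.057, 0.1218]
eef_rot: [0.646, 0.763, 0.0, 0.001]
ft_force: [1.1, -3.9, 7.0]
width: 0.0459
grip_force: 35.1
```

Run:
```python
from h import *
s=r.read_state();print(s["time"],s["ee_pos"],s["eef_rot"],s["ft_force"],s["torque"])
snap("side","side2");im=snap("top","top2")
for c in ["side","top"]:
  for l in ["strip","strip_line"]:
    print(c,l,[(round(d["conf"],2),np.round(w(c,d["at"]),4).tolist()) for d in r.spot_point(l,c)[:2]])
cv2.imwrite("pics/top2c.png",cv2.resize(im[142:238,140:300,::-1],None,fx=5,fy=5,interpolation=cv2.INTER_CUBIC))
si=cv2.imread("pics/side2.png");u,v=map(int,pix("side",[.54,.03,.118]));print(u,v)
cv2.imwrite("pics/side2c.png",cv2.resize(si[v-60:v+60,u-80:u+80],None,fx=5,fy=5,interpolation=cv2.INTER_CUBIC))
```

```text
6.45 [ 0.56286146 -0.05697775  0.12175572] [6.46425100e-01 7.62976455e-01 2.57295828e-04 1.20531092e-03] [ 1.12267387 -3.90790487  6.97726663] [-1.15580925 -0.06032303  0.09939107]
side strip [(0.82, [0.5397, 0.0842, 0.1156])]
side strip_line [(0.67, [0.5467, 0.0325, 0.1229])]
top strip [(0.75, [0.5385, 0.0811, 0.1108])]
top strip_line [(0.72, [0.5469, 0.0299, 0.1194])]
255 163
```

View pics/top2c.png

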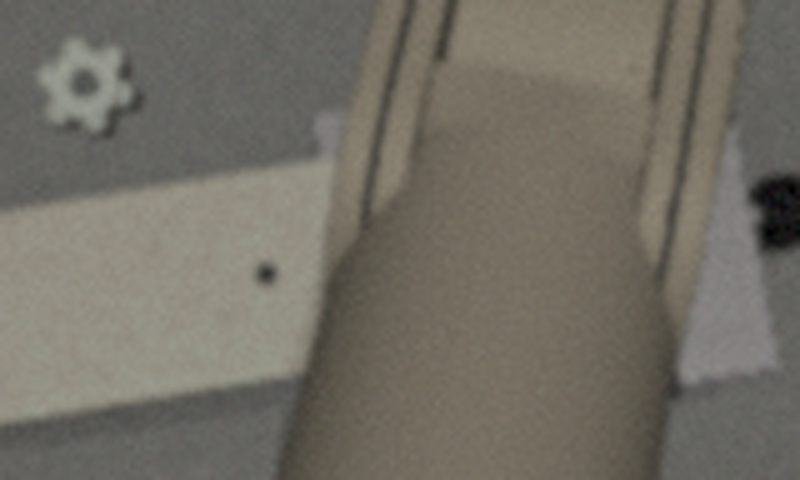

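View pics/side2c.png

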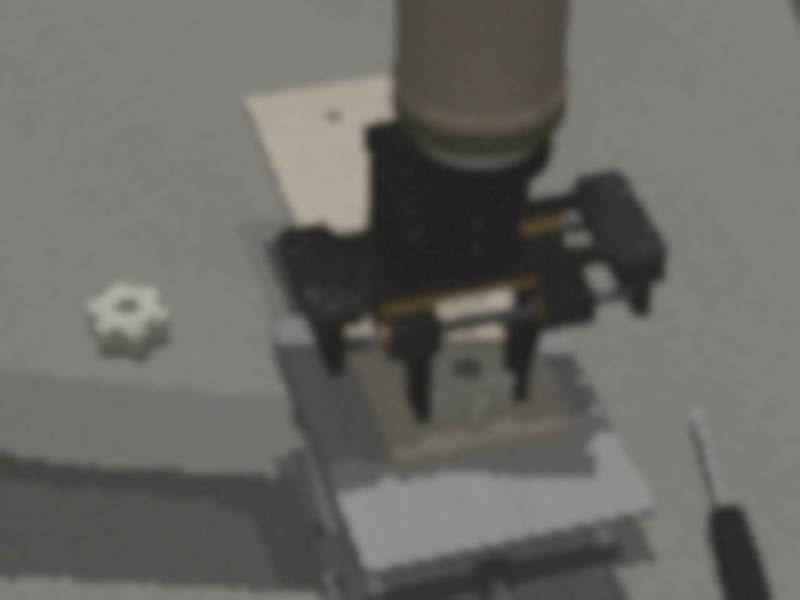

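Run:
```python
from h import *
# sub-pixel: fit straight lines to thresholded strip borders in top pictures
g=lambda p,z,x0:ray("top",x0+(p[0]+.5)/5-.5,142+(p[1]+.5)/5-.5,z)[:2]
u=np.array([np.cos(np.radians(99.5)),np.sin(np.radians(99.5))]);n=np.array([-u[1],u[0]])
E=np.array([.5392,.0447])
yaw=lambda v:np.degrees(np.arctan2(v[1],v[0]))
h=g((265,273),.118,140)
e1=g((0,212),.118,140)-g((325,160),.118,140);e2=g((0,424),.118,140)-g((300,375),.118,140)
print("hole0 jack x from edge",(h-E)@u,(h-E)@n,"strip yaw",yaw(e1),yaw(e2))
# border fit by gradient
def border(name,cols,lo,hi,sign):
    im=cv2.GaussianBlur(cv2.imread(f"pics/{name}.png")[:,:,1],(3,3),0).astype(float)  # g
    pts=[]
    for c in cols:
        col=im[:,c-1:c+2].mean(1);d=sign*np.gradient(col);k=lo(c)+np.argmax(d[lo(c):hi(c)]);a,b,e=d[k-1:k+2]
        pts.append((c,k+.5*(a-e)/(a-2*b+e)))
    P=np.array(pts);q=np.polyfit(P[:,0],P[:,1],1);res=P[:,1]-np.polyval(q,P[:,0]);q=np.polyfit(*P[abs(res)<.7].T,1)
    A,B=[ray("top",c,np.polyval(q,c),.118)[:2] for c in(cols[0],cols[-1])];return yaw(A-B),len(P[abs(res)<.7])
f=lambda a,b:(lambda c:int(a[1]+(c-a[0])*(b[1]-a[1])/(b[0]-a[0])+.5))
def rng(a,b,w=4):
    k=f(a,b);return (lambda c:k(c)-w),(lambda c:k(c)+w+1)
# top2: full px coords
print("top2 upper",border("top2",range(142,203),*rng((140,184.4),(205,174)),1),"lower",border("top2",range(142,198),*rng((140,226.8),(200,217)),-1))
print("top0 upper",border("top0",range(208,280),*rng((176.6,182.4),(314.8,154.4)),1),"plate low",border("top0",range(216,292),*rng((213.2,229.6),(295.4,215.6)),-1),"plate up",border("top0",range(206,282),*rng((203,165.4),(283.6,151.6)),1))
def vborder(name,rows,a,b,sign,z,w=4):
    im=cv2.GaussianBlur(cv2.imread(f"pics/{name}.png")[:,:,1],(3,3),0).astype(float);P=[]
    for v in rows:
        c0=int(a[0]+(v-a[1])*(b[0]-a[0])/(b[1]-a[1])+.5);row=im[v-1:v+2].mean(0);d=sign*np.gradient(row);k=c0-w+np.argmax(d[c0-w:c0+w+1])
        x,y,e=d[k-1:k+2];P.append(ray("top",k+.5*(x-e)/(x-2*y+e),v,z)[:2])
    return np.array(P)
P=np.vstack([vborder("top0",list(range(168,173))+list(range(221,227)),(203,165.4),(213.2,229.6),1,.11)]);print("edge offset along u",((P-E)@u).round(4))
```

```text
hole0 jack x from edge 0.0343850834137072 -0.006472525598836815 strip yaw 99.02862116931303 99.0239341460745
top2 upper (np.float64(99.29919875375133), 61) lower (np.float64(99.20229702233213), 56)
top0 upper (np.float64(101.5861112899377), 68) plate low (np.float64(99.6930852353218), 76) plate up (np.float64(99.8395211745295), 76)
edge offset along u [ 0.0005 -0.     -0.0004 -0.0003  0.      0.     -0.0002 -0.0005 -0.0007
 -0.0007 -0.0005]
```

Request:
{"api": "arm_command", "payload": {"xyz": [[-0.0003, 0.002, 0], [-0.0009, 0.005, 0], [-0.0014, 0.008, 0], [-0.0019, 0.011, 0], [-0.0023, 0.0135, 0], [-0.0026, 0.015, 0], [-0.0027, 0.0156, 0], [-0.0027, 0.0156, 0], [-0.0027, 0.0156, 0]], "rot": [[0, 0, 0.001], [0, 0, 0.003], [0, 0, 0.005], [0, 0, 0.007], [0, 0, 0.0085], [0, 0, 0.0085], [0, 0, 0.0085], [0, 0, 0.0085], [0, 0, 0.0085]]}}

```text
time: 7.5
ee_pos: [0.5602, -0.0419, 0.1217]
eef_rot: [0.643, 0.766, 0.0, 0.001]
ft_force: [0.8, -7.0, 6.5]
width: 0.0459
grip_force: 35.1
```

Run:
```python
from h import *
s=r.read_state();print(s["time"],s["ee_pos"],s["eef_rot"],s["ft_force"],s["torque"])
im=snap("top","top3");cv2.imwrite("pics/top3c.png",cv2.resize(im[142:238,120:280,::-1],None,fx=5,fy=5,interpolation=cv2.INTER_CUBIC))
snap("side","side3")
for c in ["side","top"]:
  for l in ["strip","strip_line"]:
    print(c,l,[(round(d["conf"],2),np.round(w(c,d["at"]),4).tolist()) for d in r.spot_point(l,c)[:2]])
si=cv2.imread("pics/side3.png");u,v=map(int,pix("side",[.54,.03,.118]))
cv2.imwrite("pics/side3c.png",cv2.resize(si[v-35:v+40,u-50:u+50],None,fx=8,fy=8,interpolation=cv2.INTER_CUBIC))
```

```text
7.5 [ 0.56015113 -0.04194483  0.12172976] [6.43432020e-01 7.65502188e-01 1.21341436e-04 1.27304700e-03] [ 0.7846902  -7.00813678  6.50442012] [-1.49282898 -0.04955977  0.0631612 ]
side strip [(0.87, [0.5346, 0.0974, 0.1124])]
side strip_line [(0.69, [0.5448, 0.0491, 0.1218])]
top strip [(0.86, [0.5346, 0.0957, 0.1117])]
top strip_line [(0.73, [0.5433, 0.0418, 0.1195])]
```

View pics/top3c.png

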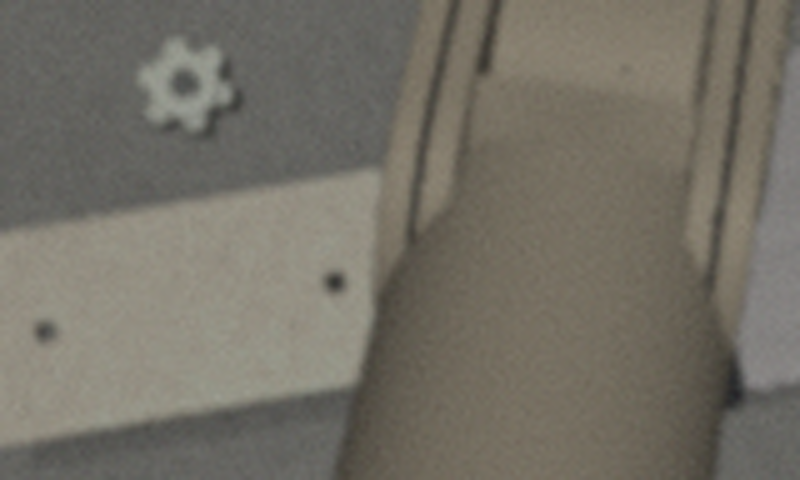

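View pics/side3c.png

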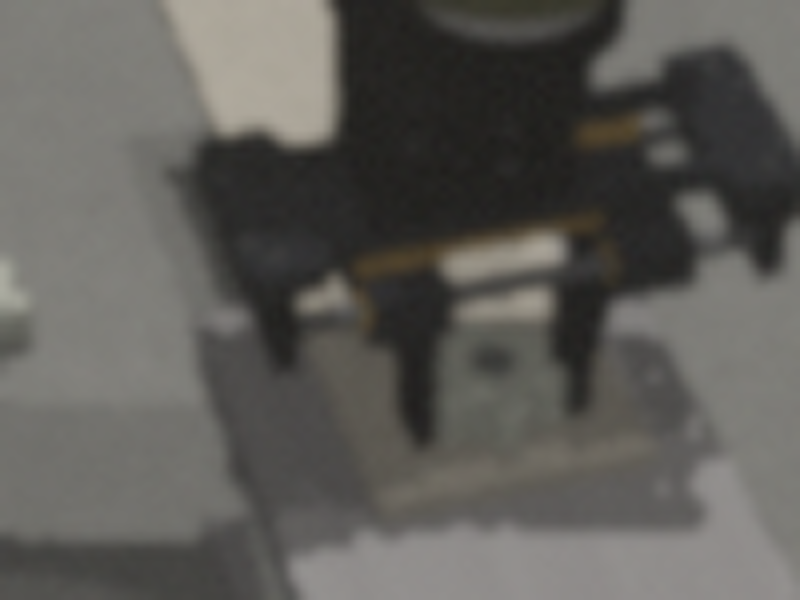

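The line is hidden by the gripper. Both holes show in the top crop, at (334,282) and (45,331), so I'll use them.

Run:
```python
from h import *
def cen(name,u,v,z=.118):
    im=255-cv2.imread(f"pics/{name}.png").astype(float).mean(2);u0,v0=int(round(u)),int(round(v));k=im[v0-4:v0+5,u0-4:u0+5]
    k=np.clip(k-np.median(k)-12,0,None);yy,xx=np.mgrid[v0-4:v0+5,u0-4:u0+5];return ray("top",(k*xx).sum()/k.sum(),(k*yy).sum()/k.sum(),z)[:2]
a=np.radians(99.7);U=np.array([np.cos(a),np.sin(a)]);n=np.array([-U[1],U[0]]);E=np.array([.5392,.0447])-.0001*U
yaw=lambda v:np.degrees(np.arctan2(v[1],v[0]))
h0=cen("top3",186.7,198.3);h1=cen("top3",128.9,208.1);p0=cen("top2",192.9,196.5);q1=cen("top0",193.3,199.7)
print("holes",h0,h1,np.linalg.norm(h1-h0),yaw(h1-h0))
print("line minus edge (hole0, hole138):",(h0-E)@U-.05,(h1-E)@U-.188,"top2 hole0",(p0-E)@U-.05)
L=np.array([.57028,-.10593]);print("top0 hole138-line",np.linalg.norm(q1-L),yaw(q1-L))
def border(cols,a,b,sign,w=4):
    im=cv2.GaussianBlur(cv2.imread("pics/top3.png")[:,:,1],(3,3),0).astype(float);P=[]
    for c in cols:
        k0=int(a[1]+(c-a[0])*(b[1]-a[1])/(b[0]-a[0])+.5);d=sign*np.gradient(im[:,c-1:c+2].mean(1));k=k0-w+np.argmax(d[k0-w:k0+w+1]);x,y,e=d[k-1:k+2];P.append(ray("top",c,k+.5*(x-e)/(x-2*y+e),.118)[:2])
    P=np.array(P);q=np.polyfit(P[:,1],P[:,0],1);return 90-np.degrees(np.arctan(q[0])) 
print(border(range(122,193),(120,188.4),(195,175.8),1),border(range(122,190),(120,231),(190,219),-1))
```

```text
holes [0.53561015 0.09413413] [0.5127322  0.23102252] 0.1387869986030923 99.48806718384509
line minus edge (hole0, hole138): -0.0005677540874472128 0.00021829507144399685 top2 hole0 -0.01593830023525221
top0 hole138-line 0.18833382553481634 101.6024398083599
99.67133806406075 99.6946740368023
```

```bash
python3 -c "
from bench import r
print(r.close_job())"
```

```text
the job is handed in; nothing more can be done
None
```

I slid the strip out and handed the job in. The pencil line should lie on the jack's outer edge to within about 0.6 mm and 0.3° of square, worked out from the two holes and the strip's borders because the gripper hid the line itself. The gripper still holds the knob, pressing down at about 6.5 N, with the inner part of the strip on the plate.

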